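Load the reagent trays beside the blood analyser

ROBOT

A 6-joint arm with a two-finger parallel gripper is mounted at the origin on the work surface. World frame = base frame: x ahead of the robot, y to its left, z up, the work surface at z = 0. Lengths are in m, angles in rad, forces in N, time in s.
With the tool pointing down it reaches from about 0.3 to 0.85 m from the base axis. Payload 5.4 kg.
Tool frame: the origin (TCP) lies between the finger pads; the fingertips stand 8 mm ahead of it and the grasp point (between the pads) lies 11 mm behind it (bot.tips_ahead is the z of the fingertips in the tool frame, in m); z points along the fingers, y is the line along which they close (so a half turn about z gives the same grasp; the last joint's range is limited). The gripper opens to 85 mm and grips with 20 to 120 N. Pads are 22 mm wide; open, the fingers measure 114 mm over their backs; the gripper's body (76 mm by 85 mm) begins 54 mm behind the grasp point. The pads swing forward as they close: fully open they stand 13 mm farther back than shut.
Start: joints at [1.085, 0.158, 1.597, -0, 1.386, -0.21], TCP at [0.157, 0.553, 0.201] pointing down, gripper open.
Joint ranges: [-2.91, 2.91], [-0.94, 2.29], [0.18, 2.7], [-1.29, 4.43], [0.17, 2.64], [-3, 3]. Speed limits (rad/s): [2.57, 2.57, 3.14, 3.14, 3.14, 3.14].

INTERFACE

Orientations are given as a unit quaternion [w, x, y, z].
In Python, from plant import bot, eyes gives the robot as it stands.
- The arm moves only by the shell command python3 -m crank 'ROWS' [OPENING] [FORCE]. ROWS is text: rows parted by semicolons, each of 6 numbers parted by spaces: the shift along the world's x, y, z in m, then the turn, a rotation vector about the world's x, y, z in degrees. A call has 1 to 20 rows; each row shifts and turns the commanded pose from where the row before left it; what a row does not reach is not made up. A row lasts 1/8 s, in which the tool goes at most 62.5 mm and 10.7 degrees, less where a joint would pass 70% of its speed; a pose out of reach is approached as far as the arm can. A call is refused whole if a number of a shift passes 0.0625 or a number of a turn 10.7, either way. A call with a gripper value outside its range is refused whole. OPENING is the finger opening in m, from 0 to 0.0854, set as the call begins (- or left out, the last holds). The fingers move at their own pace and stop on an object; FORCE is the grip in N (left out, the last holds). Time passes only in rows, so rows that do not move let the fingers close. It gives the time, the measured TCP pose, the force, the opening and the grip force at its end, in the units of the state.
- bot.sense(): the state, without advancing time (a new reading comes with each control period).
- eyes.read_camera(name): name is "scene" or "top" or "wrist"; returns (picture, depth): 384x512x3 uint8, blue, green, red; 384x512 float32, m along the optical axis (not along the pixel's ray), 0 where there is no reading.
- eyes.get_calibration(name): a dict with "fx", "fy", "cx", "cy" (pixels), "rvec" (rotation vector, rad) and "tvec" (3), from world to camera coordinates, as OpenCV has them. Camera axes: x right, y down, z forward; pixel columns grow to the right and rows downward; lengths in m; the calibration is good to about 2 mm. A picture is of the moment at which its call begins: read the wrist's pose just before it. get_calibration takes no time and is no camera call; for the wrist camera it gives the pose at the moment of the call.
- bot.sign_off(): hands the job in; it is judged then, once.
The state is a dict: "time": time; "joint_pos": joint angles; "joint_velocities": joint speeds; "tau": joint torques, N m; "tcp_pos": TCP position; "eef_rot": TCP orientation; "force": force on the tool from outside, world axes, zero at the start; "moment": the same for the moment, N m; "gripper_width": finger opening in m; "finger_force": force on a finger pad.
Only numpy, scipy, OpenCV 4.12 (cv2) and the standard library are available. Lean on these libraries where they do the work, as an engineer would, in place of code of your own. Each camera call takes 0.05 s, during which the arm holds its last target. There are 200 camera calls.

TASK

Put the four white reagent containers (large round jar, small round vial, square bottle, flat pack) each into the open tray whose recess matches it in shape and size, standing upright and flat on the tray's floor. Set them down gently without dropping them, never tip one over, and leave the rack of sample tubes where it stands.

Things in the scene. Friction and masses are not known exactly. Their poses are not given: they have to be found in the camera images.
- jar: Large round reagent jar, upright. Loose, white plastic, 140 to 280 g. Straight round body 56 mm in diameter and 64 mm high, then a grey cap 50 mm in diameter; 80 mm high in all. Origin: centre of the underside, z up. 
- vial: Small round reagent vial, upright. Loose, white plastic, 40 to 85 g. Straight round body 30 mm in diameter and 62 mm high, then a grey cap 24 mm in diameter; 75 mm high in all. Origin: centre of the underside, z up. 
- square_bottle: Square reagent bottle, upright. Loose, white plastic, 110 to 225 g. Body 44 x 44 mm in plan and 64 mm high, then a round grey cap 28 mm in diameter in the middle; 80 mm high in all. Origin: centre of the underside, z up. x and y are square to its flat sides.
- flat_pack: Flat rectangular reagent pack, upright. Loose, white plastic, 125 to 255 g. Body 34 mm (its x) by 64 mm (its y) in plan and 64 mm high, then a round grey cap 22 mm in diameter in the middle; 80 mm high in all. Origin: centre of the underside, z up. 
- jar_tray: Large round open tray, the jar's. Recess 70 mm in diameter, 80 mm over all. Grey rim, dark metal floor, fixed to the bench. Floor 4 mm thick, rim 5 mm thick with its top 12 mm above the bench (recess 8 mm deep), 7 mm of play all round its container. Origin: centre of the underside, z up. 
- vial_tray: Small round open tray, the vial's. Recess 44 mm in diameter, 54 mm over all. Grey rim, dark metal floor, fixed to the bench. Floor 4 mm thick, rim 5 mm thick with its top 12 mm above the bench (recess 8 mm deep), 7 mm of play all round its container. Origin: centre of the underside, z up. 
- square_tray: Square open tray, the square bottle's. Recess 58 x 58 mm, 68 x 68 mm over all. Grey rim, dark metal floor, fixed to the bench. Floor 4 mm thick, rim 5 mm thick with its top 12 mm above the bench (recess 8 mm deep), 7 mm of play all round its container. Origin: centre of the underside, z up. x and y are square to its rims.
- pack_tray: Rectangular open tray, the flat pack's. Recess 48 mm (its x) by 78 mm (its y), 58 x 88 mm over all. Grey rim, dark metal floor, fixed to the bench. Floor 4 mm thick, rim 5 mm thick with its top 12 mm above the bench (recess 8 mm deep), 7 mm of play all round its container. Origin: centre of the underside, z up. 
- tube_rack: White rack with eight purple-capped sample tubes, a bystander among the work, loose, 600 g. 56 mm (its x) by 100 mm (its y), 83 mm high with its tubes. Origin: centre of the underside, z up. Containers, trays and rack stand in mixed order with centres at least 120 mm apart; other clutter between them is under 15 mm high.
Things that resemble listed ones, but are neither listed nor needed, are in the scene too. Leave any purple or yellow look-alike of the vial alone.

How it is judged:
By the outcome, as a careful person would: the job done as asked, in the order asked, and still so for the second after the job is handed in, with the robot touching nothing.
It also fails if it takes over 112 s, if anything falls off the work surface, if the arm or the gripper's body presses on something with over 40 N, if the wrist force passes 120 N, or if a joint passes its speed limit or range.

## Working session

There is one attempt and no reset: what is moved stays moved. The work goes in short steps, Python scripts to look and compute and a shell command to move; the robot and the scene stay as the last step left them, time stands still between calls to the robot, and variables do not carry over. Pictures are saved under pics/ and viewed, at most 14 in all, crops included, and the job is handed in when it is done.

```bash
ls; mkdir -p pics
python3 - <<'E'
from plant import bot, eyes
import cv2,numpy as np
for n in("top","scene"):
    p,d=eyes.read_camera(n); np.savez(f"pics/{n}.npz",p=p,d=d); 
    cv2.imwrite(f"pics/{n}.png",cv2.resize(p,(800,600),interpolation=cv2.INTER_CUBIC))
    print(eyes.get_calibration(n))
print(bot.sense())
E
```

```text
pics
{'fx': 364.13291108383885, 'fy': 364.13291108383885, 'cx': 252.05189922784936, 'cy': 195.68685809913507, 'rvec': array([ 2.17244596, -2.11561081,  0.13427565]), 'tvec': array([-0.01470011,  0.53740714,  0.99032714])}
{'fx': 410.80058826217356, 'fy': 410.80058826217356, 'cx': 251.1258134453351, 'cy': 201.60635495382832, 'rvec': array([ 2.2181192 ,  0.9792974 , -0.39899474]), 'tvec': array([-0.35065591, -0.2478901 ,  1.28604333])}
{'time': 0.1, 'joint_pos': array([ 1.08489851e+00,  1.59020456e-01,  1.59810524e+00,  2.04461997e-05,
        1.38623424e+00, -2.10090435e-01]), 'joint_velocities': array([-0.00055688, -0.00214522, -0.00438428, -0.00148147, -0.0008887 ,
       -0.00095655]), 'tau': array([-1.83164161e-04, -3.96986246e+01, -3.32339931e+01, -1.31807979e-04,
        4.11900299e-03, -2.34298170e-05]), 'tcp_pos': array([0.15630659, 0.55272044, 0.19979661]), 'eef_rot': array([-3.10779137e-04,  1.37468825e-01,  9.90505700e-01, -8.27249732e-04]), 'force': array([-0.27461242,  0.45412646, -0.06733788]), 'moment': array([ 0.03863085,  0.026864  , -0.02304294]), 'finger_force': 0.0, 'gripper_width': 0.08553251741708608}
```

View pics/top.png

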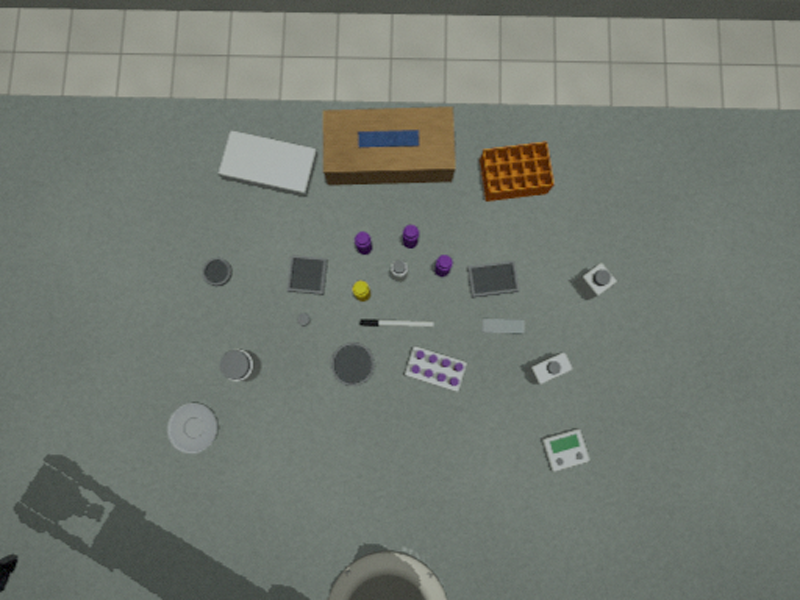

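View pics/scene.png

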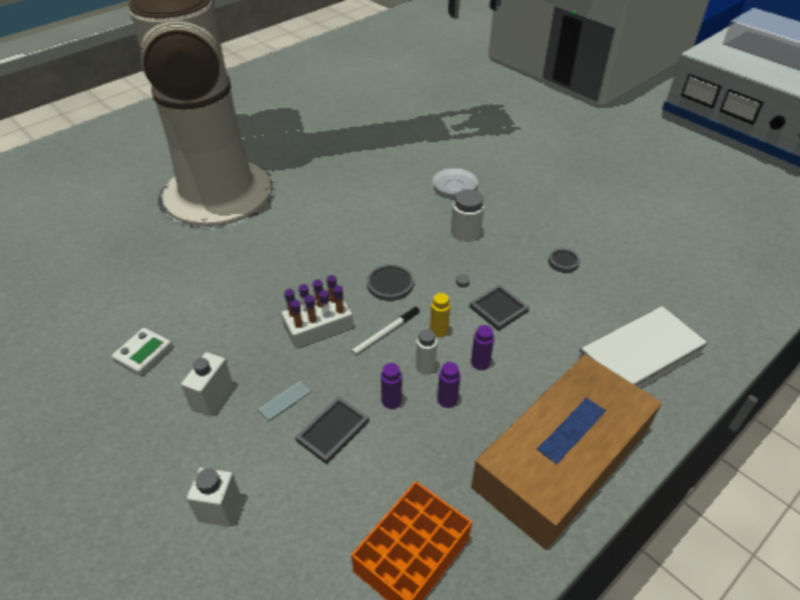

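Top view (800x600 pixels): jar (237,364), white vial (399,269), square bottle (600,279), flat pack (552,368). Trays: large round (353,364), small round (217,271), square (308,275), rectangular (493,279). Rack (436,369). 

Vial candidates: purple (363,242), (411,236), (444,265), yellow (361,290), and white with a grey cap (399,269). The white one fits the description. I'll confirm it in a crop while measuring.

```bash
cat > h.py <<'E'
from plant import bot, eyes
import cv2,numpy as np
def cal(n):
    c=eyes.get_calibration(n); K=np.array([[c['fx'],0,c['cx']],[0,c['fy'],c['cy']],[0,0,1.]]); return K,cv2.Rodrigues(c['rvec'])[0],c['tvec'].reshape(3)
def cloud(n,d,K,R,t):
    v,u=np.mgrid[:d.shape[0],:d.shape[1]]
    P=np.stack([(u-K[0,2])/K[0,0]*d,(v-K[1,2])/K[1,1]*d,d],-1); return (P-t)@R
def plane(uv,z,K,R,t):
    r=np.array([(uv[0]-K[0,2])/K[0,0],(uv[1]-K[1,2])/K[1,1],1])@R; o=-t@R
    return o+r*(z-o[2])/r[2]
E
python3 - <<'E'
from h import *
f=np.load("pics/top.npz");p,d=f['p'],f['d'];K,R,t=cal("top");W=cloud("top",d,K,R,t)
z=W[...,2]; print("bench z",np.median(z[220:300,150:400]),z[220:300,150:400].std())
s=.64
def near(c,r):
    m=np.zeros(d.shape,np.uint8);cv2.circle(m,(int(c[0]*s),int(c[1]*s)),r,1,-1);return m>0
for n,c,h in[("jar",(237,364),.064),("vial",(399,269),.062),("square",(600,279),.064),("pack",(552,368),.064),("rack",(436,369),.04)]:
    m=near(c,24 if n!="vial" else 9)&(d>0)
    for lo,hi in((h-.008,h+.007),(h+.008,.09)):
        q=W[m&(z>lo)&(z<hi)][:,:2]
        if len(q)>3: print(n,lo,len(q),q.mean(0).round(4),((q.max(0)+q.min(0))/2).round(4),cv2.minAreaRect((q*1000).astype(np.float32)))
g=p.max(2)
for n,c,r in[("jart",(353,364),15),("vialt",(217,271),11),("sqt",(308,275),15),("packt",(493,279),19)]:
    m=(near(c,r)&(g<72)).astype(np.uint8)
    k,l,st,ce=cv2.connectedComponentsWithStats(m); i=1+st[1:,4].argmax()
    vv,uu=np.nonzero(l==i); q=np.array([plane((a,b),.004,K,R,t)[:2] for a,b in zip(uu,vv)])
    print(n,len(q),q.mean(0).round(4),((q.max(0)+q.min(0))/2).round(4),cv2.minAreaRect((q*1000).astype(np.float32)))
# ortho crop z=.01, px=1mm, up = +x, left=+y
O=np.zeros((500,760,2),np.float32)
X=.80-np.arange(500)/1000;Y=.38-np.arange(760)/1000
G=np.stack(np.broadcast_arrays(X[:,None],Y[None],.012),-1)@R.T+t
o=cv2.remap(p,(G[...,0]/G[...,2]*K[0,0]+K[0,2]).astype(np.float32),(G[...,1]/G[...,2]*K[1,1]+K[1,2]).astype(np.float32),cv2.INTER_CUBIC)
cv2.imwrite("pics/ortho.png",o)
E
```

```text
bench z 0.0007369263803677469 0.07076991812044582
jar 0.056 66 [0.423  0.2519] [0.4247 0.261 ] ((422.54736328125, 258.8105773925781), (34.50439453125, 54.7313346862793), 80.08028411865234)
jar 0.07200000000000001 279 [0.4238 0.2683] [0.4241 0.2693] ((423.5001525878906, 268.4571533203125), (47.64725875854492, 48.11663818359375), 45.21947479248047)
vial 0.054 32 [ 0.597 -0.009] [ 0.6032 -0.0085] ((601.62451171875, -9.156940460205078), (25.390811920166016, 28.038671493530273), 27.199216842651367)
vial 0.07 57 [ 0.6032 -0.0086] [ 0.6038 -0.0085] ((603.7166748046875, -8.521736145019531), (23.109392166137695, 19.239004135131836), 1.6793755292892456)
square 0.056 174 [ 0.5902 -0.3578] [ 0.5927 -0.3616] ((592.185791015625, -361.5519104003906), (43.47705841064453, 44.64486312866211), 38.02511978149414)
square 0.07200000000000001 87 [ 0.5918 -0.3614] [ 0.5928 -0.3619] ((591.7237548828125, -361.70880126953125), (26.155929565429688, 24.10357666015625), 38.673152923583984)
pack 0.056 251 [ 0.4336 -0.2753] [ 0.4341 -0.2766] ((433.6852111816406, -276.75848388671875), (34.07902145385742, 62.86521530
[... 367 characters left out ...]
76 -0.0791] [ 0.428  -0.0783] ((427.95770263671875, -78.25281524658203), (82.8818359375, 39.873817443847656), 74.34258270263672)
jart 43 [0.415  0.0728] [0.4148 0.0716] ((413.8736877441406, 72.97205352783203), (29.355960845947266, 26.190879821777344), 77.62144470214844)
vialt 144 [0.6009 0.3387] [0.601  0.3394] ((600.3134155273438, 338.720458984375), (38.8099250793457, 39.18329620361328), 48.302581787109375)
sqt 254 [0.6004 0.1676] [0.5994 0.1678] ((598.9227294921875, 167.85035705566406), (53.567256927490234, 55.60519027709961), 84.5638656616211)
packt 291 [ 0.6012 -0.1871] [ 0.6007 -0.1841] ((600.3596801757812, -184.45545959472656), (45.42197036743164, 75.14033508300781), 8.252511978149414)
```

View pics/ortho.png

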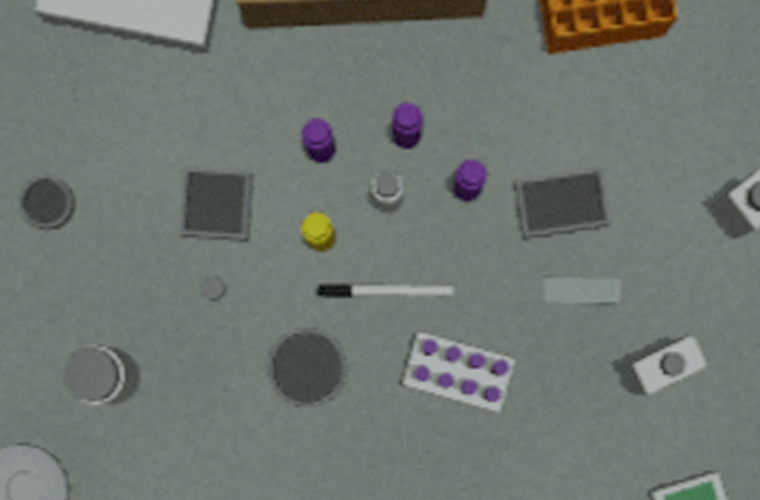

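Ortho crop: 1 px = 1 mm, with x = 0.8 − row/1000 and y = 0.38 − col/1000. It shows the white vial with grey cap at (387,187), ringed by purple look-alikes at (318,138), (407,122), (470,178) and the yellow one at (318,230). The trays are large round (307,367), small round (47,203), square (216,205) and rectangular (561,204). I'll work in the listed order, jar first.

```bash
python3 -m crank '.0335 -.0355 0 0 0 0;.0335 -.0355 0 0 0 0;.0335 -.0355 0 0 0 0;.0335 -.0355 0 0 0 0;.0335 -.0355 0 0 0 0;.0335 -.0355 0 0 0 0;.0335 -.0355 0 0 0 0;.0335 -.0355 0 0 0 0;0 0 0 0 0 0;0 0 0 0 0 0' .0854 30
python3 - <<'E'
from h import *
p,d=eyes.read_camera("wrist");cv2.imwrite("pics/w1.png",p);K,R,t=cal("wrist");W=cloud("w",d,K,R,t);z=W[...,2]
m=(d>0)&(z>.074)&(z<.088)&(np.hypot(W[...,0]-.424,W[...,1]-.2685)<.05)
q=W[m][:,:2];print(len(q),q.mean(0),cv2.minEnclosingCircle((q*1000).astype(np.float32)))
E
```

```text
time: 1.35
tcp_pos: [0.424, 0.2695, 0.2003]
eef_rot: [-0.001, 0.138, 0.99, -0.0]
force: [-0.3, 0.2, 0.1]
gripper_width: 0.0852
finger_force: 0.0
2093 [0.42152586 0.27360749] ((422.5342102050781, 273.4178466796875), 24.893924713134766)
```

View pics/w1.png

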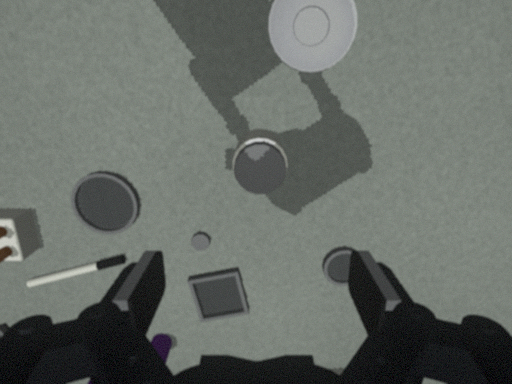

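The wrist view shows the jar cap at (260,167), large round tray (106,202), square tray (218,295), vial tray partly hidden (342,266), and the lid (312,30). The wrist puts the jar 4–5 mm further in y than the top camera does, so I'll use a mean weighted to the wrist and measure the trays from here too.

```bash
python3 - <<'E'
from h import *
K,R,t=cal("wrist")
for n,u in(("jart",(106,201.5)),("sqt",(220,295)),("vialt l",(323,266)),("vialt top",(342,248)),("sq a",(189,278)),("b",(240,268)),("c",(250,313)),("d",(202,322))): print(n,plane(u,.012,K,R,t).round(4))
E
python3 -m crank '-.001 .0015 -.05 0 0 0;0 .001 -.05 0 0 0;0 0 -.04 0 0 0;0 0 -.02 0 0 0;0 0 -.01 0 0 0;0 0 0 0 0 0'
```

```text
jart [0.4293 0.0806 0.012 ]
sqt [0.5935 0.1715 0.012 ]
vialt l [0.5872 0.3128 0.012 ]
vialt top [0.5681 0.3413 0.012 ]
sq a [0.5574 0.1406 0.012 ]
b [0.561 0.209 0.012]
c [0.6323 0.2018 0.012 ]
d [0.6288 0.1341 0.012 ]
time: 2.15
tcp_pos: [0.423, 0.2723, 0.0306]
eef_rot: [-0.0, 0.137, 0.991, -0.0]
force: [-0.0, -0.2, 0.4]
gripper_width: 0.0856
finger_force: 0.0
```

```bash
python3 -m crank '0 0 0 0 0 0;0 0 0 0 0 0;0 0 0 0 0 0;0 0 0 0 0 0;0 0 0 0 0 0;0 0 0 0 0 0' .045 45
python3 -m crank '0 0 .01 0 0 0;0 0 .03 0 0 0;0 0 .04 0 0 0;0 0 .03 0 0 0;0 0 0 0 0 0;0 0 0 0 0 0'
python3 - <<'E'
from h import *
print(bot.sense()['tcp_pos'])
p,d=eyes.read_camera("wrist");cv2.imwrite("pics/w2.png",p);K,R,t=cal("wrist");W=cloud("w",d,K,R,t);z=W[...,2]
m=(d>0)&(z>.17)&(z<.2)&(np.hypot(W[...,0]-.424,W[...,1]-.2685)<.05)
q=W[m];print(len(q),q.mean(0),cv2.minEnclosingCircle((q[:,:2]*1000).astype(np.float32)))
p,d=eyes.read_camera("top");cv2.imwrite("pics/t2.png",p[120:320,60:400])
E
```

```text
time: 2.9
tcp_pos: [0.4247, 0.2722, 0.0321]
eef_rot: [0.001, 0.138, 0.99, 0.001]
force: [-0.1, 0.5, 6.2]
gripper_width: 0.0485
finger_force: 46.2
time: 3.65
tcp_pos: [0.4226, 0.2713, 0.1392]
eef_rot: [-0.001, 0.138, 0.99, -0.001]
force: [0.2, -0.3, -2.9]
gripper_width: 0.0483
finger_force: 47.1
[0.42255537 0.27132968 0.13921541]
12011 [0.41609381 0.27309378 0.18559198] ((415.9410705566406, 273.1230773925781), 37.9437141418457)
```

View pics/w2.png

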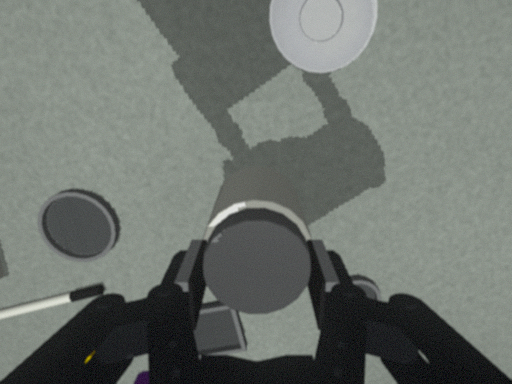

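The wrist view shows the jar upright in the grip, cap top at (257,265). The 48 mm opening is less than the 56 mm body, so I'll check where the jar sits relative to the TCP.

Run:
```python
from h import *
K,R,t=cal("wrist");s=bot.sense()
p,d=eyes.read_camera("wrist");W=cloud("w",d,K,R,t)
for u in((257,230),(257,265),(257,300),(220,265),(295,265),(195,290),(320,290)): print(u,W[u[1],u[0]].round(4))
print(s['tcp_pos'],plane((257,267),.189,K,R,t))
```

```text
(257, 230) [0.4019 0.2773 0.1868]
(257, 265) [0.419  0.2724 0.1859]
(257, 300) [0.4367 0.2674 0.1863]
(220, 265) [0.414  0.2567 0.1867]
(295, 265) [0.4233 0.2888 0.1863]
(195, 290) [0.4117 0.2493 0.205 ]
(320, 290) [0.4227 0.2963 0.208 ]
[0.42217575 0.2712077  0.13864836] [0.41805306 0.27270036 0.189     ]
```

View pics/t2.png

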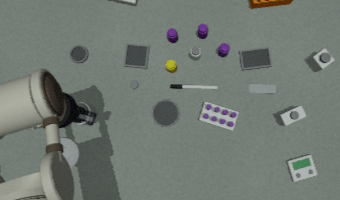

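The top view shows the jar lifted with everything else undisturbed. The jar is upright, offset about (−3.5, +1.5) mm from the TCP. Next: carry it over the large round tray.

```bash
python3 -m crank '.002 -.03 0 0 0 0;.002 -.04 0 0 0 0;.002 -.045 0 0 0 0;.002 -.04 0 0 0 0;.002 -.03 0 0 0 0;.001 -.008 0 0 0 0;0 0 0 0 0 0;0 0 0 0 0 0;0 0 0 0 0 0'
python3 - <<'E'
from h import *
p,d=eyes.read_camera("wrist");K,R,t=cal("wrist")
cv2.imwrite("pics/w3.png",p)
print(bot.sense()['tcp_pos'],plane((257,267),.189,K,R,t))
E
```

```text
time: 4.92
tcp_pos: [0.4344, 0.0796, 0.1406]
eef_rot: [-0.0, 0.137, 0.991, 0.0]
force: [-0.1, -0.2, -1.0]
gripper_width: 0.0482
finger_force: 47.4
[0.4344749  0.07947008 0.14062157] [0.43137694 0.08052863 0.189     ]
```

View pics/w3.png

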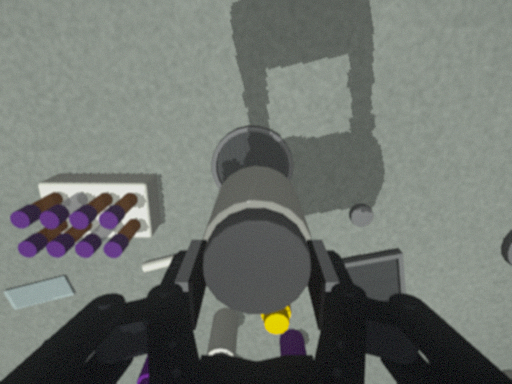

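Run:
```python
from h import *
K,R,t=cal("wrist")
a=plane((252.5,126),.012,K,R,t);l=plane((211,165),.012,K,R,t);r=plane((294,165),.012,K,R,t)
x=np.array([.962,-.272]) # image-down dir approx = -tool x
print(a,l,r,a[:2]+.04*x,np.hypot(*(l-r)[:2]),(l+r)/2)
```

```text
[0.39386679 0.08704972 0.012     ] [0.418863   0.03829032 0.012     ] [0.44055354 0.11532353 0.012     ] [0.43234679 0.07616972] 0.08002871029655872 [0.42970827 0.07680693 0.012     ]
```

```bash
python3 -m crank '0 -.0035 0 0 0 0;0 0 -.03 0 0 0;0 0 -.035 0 0 0;0 0 -.025 0 0 0;0 0 -.008 0 0 0;0 0 -.003 0 0 0;0 0 0 0 0 0;0 0 0 0 0 0'
```

```text
time: 5.98
tcp_pos: [0.4355, 0.0752, 0.0407]
eef_rot: [0.001, 0.137, 0.991, 0.0]
force: [0.6, -0.1, -1.2]
gripper_width: 0.0478
finger_force: 47.4
```

```bash
python3 -m crank '0 0 -.002 0 0 0;0 0 -.002 0 0 0;0 0 -.001 0 0 0;0 0 0 0 0 0'
```

```text
time: 6.48
tcp_pos: [0.4354, 0.0752, 0.0361]
eef_rot: [0.0, 0.137, 0.991, -0.0]
force: [-4.3, 0.8, 11.3]
gripper_width: 0.048
finger_force: 48.5
```

```bash
python3 -m crank '0 0 0 0 0 0;0 0 0 0 0 0;0 0 0 0 0 0;0 0 0 0 0 0' .0854
python3 -m crank '0 0 .02 0 0 0;0 0 .04 0 0 0;0 0 .06 0 0 0;0 0 .04 0 0 0;0 0 0 0 0 0;0 0 0 0 0 0'
python3 - <<'E'
from h import *
p,d=eyes.read_camera("wrist");K,R,t=cal("wrist");cv2.imwrite("pics/w4.png",p);W=cloud("w",d,K,R,t);z=W[...,2]
m=(d>0)&(z>.078)&(z<.093)&(np.hypot(W[...,0]-.432,W[...,1]-.076)<.05)
q=W[m];print(len(q),q.mean(0),q[:,2].std(),cv2.minEnclosingCircle((q[:,:2]*1000).astype(np.float32)))
E
```

```text
time: 6.98
tcp_pos: [0.4345, 0.0752, 0.0346]
eef_rot: [-0.0, 0.137, 0.991, -0.0]
force: [-0.6, -0.0, -0.4]
gripper_width: 0.0851
finger_force: 0.0
time: 7.72
tcp_pos: [0.434, 0.0753, 0.1937]
eef_rot: [-0.001, 0.137, 0.991, -0.0]
force: [-0.6, -0.4, -0.6]
gripper_width: 0.0851
finger_force: 0.0
2211 [0.4321696  0.07632442 0.08298575] 0.0008417491870160194 ((433.3033142089844, 75.91957092285156), 24.95995330810547)
```

View pics/w4.png

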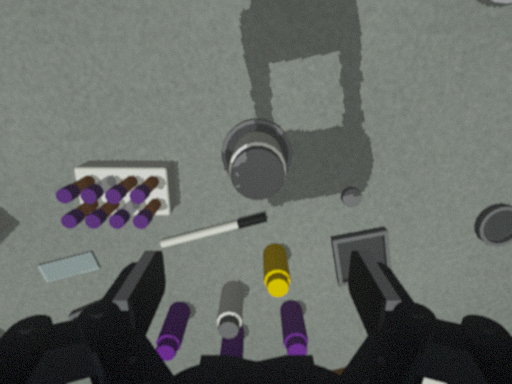

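The jar stands level in its tray, with rim visible all round: cap at (258,172), tray (255,158). Next is the vial, the white body with grey cap at (230,325), flanked by purples (172,340) and (295,340) and yellow (277,287).

```bash
python3 -m crank '.027 -.013 0 0 0 -9.3;.027 -.013 0 0 0 -9.3;.027 -.013 0 0 0 -9.3;.027 -.013 0 0 0 -9.3;.027 -.013 0 0 0 -9.3;.027 -.013 0 0 0 -9.2;0 0 0 0 0 0;0 0 0 0 0 0' .055 30
python3 - <<'E'
from h import *
p,d=eyes.read_camera("wrist");K,R,t=cal("wrist");cv2.imwrite("pics/w5.png",p);W=cloud("w",d,K,R,t);z=W[...,2]
print(bot.sense()['tcp_pos'])
m=(d>0)&(z>.069)&(z<.085)&(np.hypot(W[...,0]-.6,W[...,1]+.006)<.025)
q=W[m];print(len(q),q.mean(0),q[:,2].std(),cv2.minEnclosingCircle((q[:,:2]*1000).astype(np.float32)))
hsv=cv2.cvtColor(p,cv2.COLOR_BGR2HSV)
for lo,hi in(((130,80,40),(165,255,255)),((20,120,60),(35,255,255))):
    mm=cv2.inRange(hsv,lo,hi)&((z>.069)&(z<.085)&(d>0)).astype(np.uint8)*255
    k,l,st,ce=cv2.connectedComponentsWithStats(mm)
    for i in range(1,k):
        if st[i,4]>30: print("neighbour",st[i,4],W[l==i].mean(0).round(3))
E
```

```text
time: 8.78
tcp_pos: [0.5953, -0.0023, 0.1931]
eef_rot: [-0.002, 0.584, 0.812, -0.001]
force: [-0.9, 0.2, 0.5]
gripper_width: 0.0551
finger_force: 0.0
[ 0.5953994  -0.00218649  0.19352945]
486 [ 0.60252951 -0.00426613  0.0748086 ] 0.0012480085847469814 ((602.7974853515625, -5.288529396057129), 11.90723705291748)
neighbour 545 [0.652 0.062 0.075]
neighbour 300 [ 0.426 -0.037  0.081]
neighbour 264 [ 0.451 -0.044  0.082]
neighbour 888 [ 0.414 -0.08   0.081]
neighbour 815 [ 0.438 -0.088  0.081]
neighbour 447 [ 0.667 -0.023  0.075]
neighbour 411 [ 0.614 -0.083  0.075]
neighbour 591 [0.564 0.063 0.075]
```

View pics/w5.png

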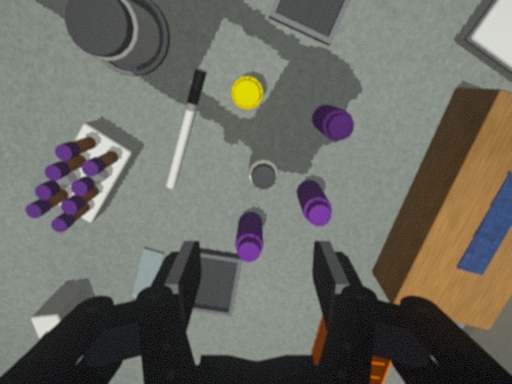

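The white vial with grey cap is confirmed at (263,174). The nearest purple is (314,203), about 65 mm away, and the finger line runs through the gap. Descending.

```bash
python3 -m crank '.0075 -.0035 0 0 0 0;0 0 -.04 0 0 0;0 0 -.045 0 0 0;0 0 -.04 0 0 0;0 0 -.025 0 0 0;0 0 -.013 0 0 0;0 0 0 0 0 0'
python3 -m crank '0 0 0 0 0 0;0 0 0 0 0 0;0 0 0 0 0 0;0 0 0 0 0 0;0 0 0 0 0 0;0 0 0 0 0 0' .015 35
python3 -m crank '0 0 .01 0 0 0;0 0 .03 0 0 0;0 0 .05 0 0 0;0 0 .04 0 0 0;0 0 0 0 0 0;0 0 0 0 0 0'
python3 - <<'E'
from h import *
p,d=eyes.read_camera("wrist");K,R,t=cal("wrist");cv2.imwrite("pics/w6.png",p);W=cloud("w",d,K,R,t);s=bot.sense()
m=(d>0)&(W[...,2]>s['tcp_pos'][2]+.035)&(W[...,2]<s['tcp_pos'][2]+.055)&(np.hypot(W[...,0]-.603,W[...,1]+.006)<.014)
q=W[m];print(s['tcp_pos'],len(q),q.mean(0),cv2.minEnclosingCircle((q[:,:2]*1000).astype(np.float32)))
E
```

```text
time: 9.7
tcp_pos: [0.6038, -0.0062, 0.0313]
eef_rot: [-0.0, 0.584, 0.812, -0.0]
force: [0.5, 0.5, -0.0]
gripper_width: 0.0548
finger_force: 0.0
time: 10.45
tcp_pos: [0.6053, -0.0066, 0.0334]
eef_rot: [0.001, 0.584, 0.812, 0.0]
force: [-0.7, -1.4, 6.3]
gripper_width: 0.0222
finger_force: 34.3
time: 11.2
tcp_pos: [0.6033, -0.0061, 0.1608]
eef_rot: [-0.001, 0.584, 0.812, -0.0]
force: [-0.8, 0.2, -1.1]
gripper_width: 0.0223
finger_force: 34.4
[ 0.60283483 -0.00597793  0.15990514] 2126 [ 0.60189627 -0.00295202  0.20150187] ((602.9039916992188, -5.93605899810791), 13.991581916809082)
```

```bash
python3 -m crank '0 .025 0 0 0 0;0 .043 0 0 0 0;0 .05 0 0 0 0;0 .05 0 0 0 0;-.002 .05 0 0 0 0;-.002 .05 0 0 0 0;-.002 .045 0 0 0 0;0 .02 0 0 0 0;0 .01 0 0 0 0;0 0 0 0 0 0;0 0 0 0 0 0'
python3 - <<'E'
from h import *
p,d=eyes.read_camera("wrist");K,R,t=cal("wrist");cv2.imwrite("pics/w7.png",p);W=cloud("w",d,K,R,t);s=bot.sense()
print(s['tcp_pos'],R,t)
E
```

```text
time: 12.62
tcp_pos: [0.5985, 0.3354, 0.1616]
eef_rot: [0.0, 0.585, 0.811, -0.0]
force: [-0.7, -0.2, -1.1]
gripper_width: 0.0221
finger_force: 34.4
[0.5984769  0.33541456 0.16168806] [[ 9.48814712e-01  3.15833249e-01 -1.75263090e-05]
 [ 2.99121732e-01 -8.98592769e-01  3.21025273e-01]
 [ 1.01374706e-01 -3.04598745e-01 -9.47070628e-01]] [-0.67366596  0.09313541  0.38500799]
```

View pics/w7.png

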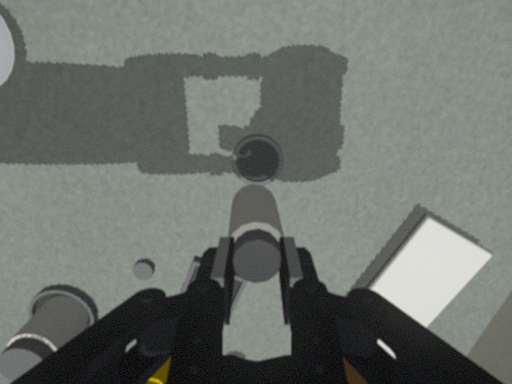

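The vial is held upright with cap top at (258,258). The small tray's rim is at (257.5,159).

Run:
```python
from h import *
K,R,t=cal("wrist");print(plane((257.5,159),.012,K,R,t),plane((257.5,157.5),.008,K,R,t),plane((258,258),.204,K,R,t),plane((231,159),.012,K,R,t),plane((284,159),.012,K,R,t))
```

```text
[0.59802603 0.34002059 0.012     ] [0.59784014 0.34061795 0.008     ] [0.59778696 0.33949832 0.204     ] [0.57224641 0.33143917 0.012     ] [0.62380557 0.34860198 0.012     ]
```

```bash
python3 -m crank '0 0 -.03 0 0 0;0 0 -.04 0 0 0;0 0 -.03 0 0 0;0 0 -.014 0 0 0;0 0 -.006 0 0 0;0 0 -.002 0 0 0;0 0 0 0 0 0;0 0 -.002 0 0 0;0 0 0 0 0 0'
```

```text
time: 13.8
tcp_pos: [0.5982, 0.3369, 0.0379]
eef_rot: [0.0, 0.584, 0.812, 0.0]
force: [-0.8, 0.4, -1.0]
gripper_width: 0.0221
finger_force: 34.4
```

```bash
python3 -m crank '0 0 -.001 0 0 0;0 0 -.001 0 0 0;0 0 0 0 0 0'; python3 -m crank '0 0 0 0 0 0;0 0 -.001 0 0 0;0 0 0 0 0 0'
```

```text
time: 14.18
tcp_pos: [0.5986, 0.3371, 0.0374]
eef_rot: [0.0, 0.584, 0.812, 0.0]
force: [-3.1, -0.8, 6.0]
gripper_width: 0.0221
finger_force: 35.2
time: 14.55
tcp_pos: [0.5989, 0.3372, 0.0374]
eef_rot: [0.0, 0.584, 0.812, 0.001]
force: [-4.5, -0.3, 10.5]
gripper_width: 0.0221
finger_force: 35.7
```

```bash
python3 -m crank '0 0 0 0 0 0;0 0 0 0 0 0;0 0 0 0 0 0;0 0 .03 0 0 0;0 0 .04 0 0 0;0 0 .05 0 0 0;0 0 .04 0 0 0;0 0 0 0 0 0;0 0 0 0 0 0' .065
python3 - <<'E'
from h import *
p,d=eyes.read_camera("wrist");K,R,t=cal("wrist");W=cloud("w",d,K,R,t);z=W[...,2];cv2.imwrite("pics/w8.png",p)
m=(d>0)&(z>.072)&(z<.09)&(np.hypot(W[...,0]-.598,W[...,1]-.338)<.03)
q=W[m];print(len(q),q.mean(0),q[:,2].std(),cv2.minEnclosingCircle((q[:,:2]*1000).astype(np.float32)))
E
```

```text
time: 15.68
tcp_pos: [0.5976, 0.3365, 0.1935]
eef_rot: [-0.0, 0.584, 0.812, -0.001]
force: [-0.1, 0.8, -0.3]
gripper_width: 0.065
finger_force: 0.0
504 [0.59533538 0.33889898 0.07752311] 0.00108049995972424 ((595.4669799804688, 338.2553405761719), 11.847288131713867)
```

View pics/w8.png

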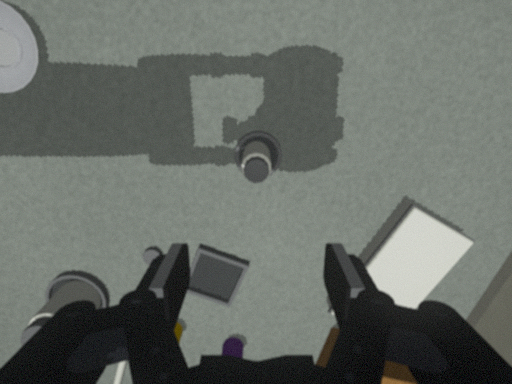

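The vial stands level in its tray: cap (256,169), tray (258,152). Now to the square bottle, rotating the tool to 38°.

```bash
python3 - <<'E'
from h import *
K,R,t=cal("wrist")
q=np.array([plane(u,.012,K,R,t) for u in((200,244.5),(250.5,260),(235,303.5),(187.5,288))]);print(q.round(4),q.mean(0))
E
python3 -m crank '0 -.03 0 0 0 9.7;0 -.05 0 0 0 9.8;0 -.055 0 0 0 0;0 -.055 0 0 0 0;0 -.055 0 0 0 0;0 -.055 0 0 0 0;0 -.055 0 0 0 0;0 -.055 0 0 0 0;0 -.055 0 0 0 0;0 -.055 0 0 0 0;0 -.055 0 0 0 0;0 -.05 0 0 0 0;-.003 -.04 0 0 0 0;-.003 -.03 0 0 0 0;0 0 0 0 0 0;0 0 0 0 0 0' .0854
python3 - <<'E'
from h import *
p,d=eyes.read_camera("wrist");K,R,t=cal("wrist");W=cloud("w",d,K,R,t);z=W[...,2];cv2.imwrite("pics/w9.png",p)
for lo,hi in((.073,.09),(.056,.070)):
    m=(d>0)&(z>lo)&(z<hi)&(np.hypot(W[...,0]-.592,W[...,1]+.361)<.04)
    q=W[m];print(len(q),q.mean(0),cv2.minAreaRect((q[:,:2]*1000).astype(np.float32)))
E
```

```text
[[0.5658 0.209  0.012 ]
 [0.6315 0.2081 0.012 ]
 [0.6326 0.1394 0.012 ]
 [0.5671 0.1428 0.012 ]] [0.59926874 0.17484095 0.012     ]
time: 17.73
tcp_pos: [0.5917, -0.3571, 0.1931]
eef_rot: [-0.001, 0.438, 0.899, 0.001]
force: [-0.1, -0.2, 0.1]
gripper_width: 0.0856
finger_force: 0.0
688 [ 0.59088744 -0.35838501  0.07987083] ((591.2393188476562, -358.81396484375), (27.061901092529297, 26.859790802001953), 36.754554748535156)
1238 [ 0.58870893 -0.35541374  0.06375293] ((591.095458984375, -358.7117614746094), (44.05186462402344, 42.79612350463867), 38.12931823730469)
```

View pics/w9.png

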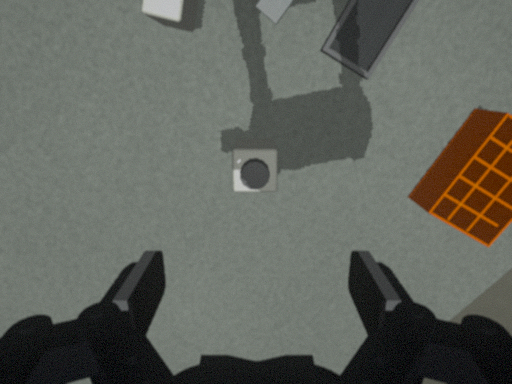

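The square bottle is at (255,172), square to the fingers, with nothing tall nearby.

```bash
python3 -m crank '0 -.003 -.03 0 0 0;0 0 -.04 0 0 0;0 0 -.045 0 0 0;0 0 -.03 0 0 0;0 0 -.015 0 0 0;0 0 0 0 0 0'
python3 -m crank '0 0 0 0 0 0;0 0 0 0 0 0;0 0 0 0 0 0;0 0 0 0 0 0;0 0 0 0 0 0;0 0 0 0 0 0' .03 45
python3 -m crank '0 0 .01 0 0 0;0 0 .03 0 0 0;0 0 .05 0 0 0;0 0 .04 0 0 0;0 0 0 0 0 0;0 0 0 0 0 0'
```

```text
time: 18.52
tcp_pos: [0.5919, -0.3601, 0.034]
eef_rot: [-0.001, 0.438, 0.899, 0.0]
force: [-0.5, 0.1, 0.0]
gripper_width: 0.0858
finger_force: 0.0
time: 19.27
tcp_pos: [0.5921, -0.3612, 0.0346]
eef_rot: [-0.0, 0.438, 0.899, 0.0]
force: [-0.4, -0.5, -0.1]
gripper_width: 0.0302
finger_force: 0.0
time: 20.02
tcp_pos: [0.5919, -0.361, 0.1644]
eef_rot: [-0.0, 0.438, 0.899, 0.0]
force: [-0.3, -0.2, -0.5]
gripper_width: 0.0298
finger_force: 0.0
```

The fingers closed to 30 mm with no force, so I need to look.

Run:
```python
from h import *
p,d=eyes.read_camera("wrist");K,R,t=cal("wrist");W=cloud("w",d,K,R,t);z=W[...,2];
for lo,hi in((.073,.09),(.056,.070)):
    m=(d>0)&(z>lo)&(z<hi)&(np.hypot(W[...,0]-.592,W[...,1]+.361)<.06)
    q=W[m];print(len(q),q.mean(0),cv2.minAreaRect((q[:,:2]*1000).astype(np.float32)))
q,_=eyes.read_camera("scene")
cv2.imwrite("pics/w10.png",np.hstack([p[:, :400],cv2.resize(q[220:384,80:256],(400,384))]))
```

```text
834 [ 0.58994515 -0.35823161  0.07830737] ((590.3665161132812, -358.7296142578125), (26.97205352783203, 26.852102279663086), 37.233821868896484)
1490 [ 0.58781162 -0.35536803  0.06230261] ((590.2600708007812, -358.4963073730469), (44.06589889526367, 43.317588806152344), 38.10001754760742)
```

View pics/w10.png

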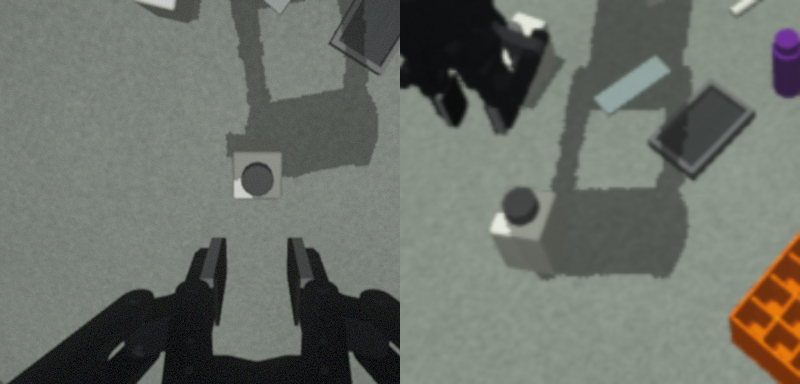

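The bottle hasn't moved, still upright at (257,178). Measured openings of 48, 22 and under 30 mm match the cap diameters, which suggests the pads reach only cap height. Checking where the fingertips really are.

Run:
```python
from h import *
p,d=eyes.read_camera("wrist");K,R,t=cal("wrist");W=cloud("w",d,K,R,t)
print(bot.tips_ahead,bot.sense()['tcp_pos'])
for u in((215,242),(219,260),(216,300),(294,242),(300,260),(302,300)): print(u,W[u[1],u[0]].round(4))
```

```text
0.008 [ 0.59122367 -0.36051369  0.16266869]
(215, 242) [ 0.5693 -0.3637  0.2027]
(219, 260) [ 0.5719 -0.361   0.2192]
(216, 300) [ 0.5784 -0.3699  0.2305]
(294, 242) [ 0.598  -0.3412  0.2028]
(300, 260) [ 0.5987 -0.3408  0.2183]
(302, 300) [ 0.6004 -0.3455  0.2379]
```

Depth puts the fingertips about 40 mm above the reported TCP, so the pads act at cap height. That explains the cap-sized openings, and the cap grips held securely. I'll grip the bottle by its 28 mm cap the same way, with a smaller opening command.

```bash
python3 -m crank '0 0 0 0 0 0;0 0 -.03 0 0 0;0 0 -.045 0 0 0;0 0 -.03 0 0 0;0 0 -.02 0 0 0;0 0 -.0065 0 0 0;0 0 0 0 0 0' .06 45
python3 -m crank '0 0 0 0 0 0;0 0 0 0 0 0;0 0 0 0 0 0;0 0 0 0 0 0;0 0 0 0 0 0' .012 45
python3 -m crank '0 0 .01 0 0 0;0 0 .03 0 0 0;0 0 .05 0 0 0;0 0 .04 0 0 0;0 0 0 0 0 0;0 0 0 0 0 0'
python3 - <<'E'
from h import *
p,d=eyes.read_camera("wrist");K,R,t=cal("wrist");W=cloud("w",d,K,R,t);z=W[...,2];cv2.imwrite("pics/w11.png",p)
s=bot.sense();print(s['tcp_pos'])
E
```

```text
time: 21.05
tcp_pos: [0.5925, -0.3616, 0.0338]
eef_rot: [0.0, 0.438, 0.899, -0.0]
force: [0.5, -1.2, -0.1]
gripper_width: 0.0599
finger_force: 0.0
time: 21.68
tcp_pos: [0.5932, -0.362, 0.0349]
eef_rot: [0.001, 0.438, 0.899, -0.0]
force: [-0.0, 0.5, 5.7]
gripper_width: 0.0258
finger_force: 44.6
time: 22.42
tcp_pos: [0.5913, -0.3606, 0.1617]
eef_rot: [-0.001, 0.438, 0.899, 0.0]
force: [0.1, 0.1, -0.3]
gripper_width: 0.0262
finger_force: 44.4
[ 0.59093468 -0.36029451  0.16073596]
```

View pics/w11.png

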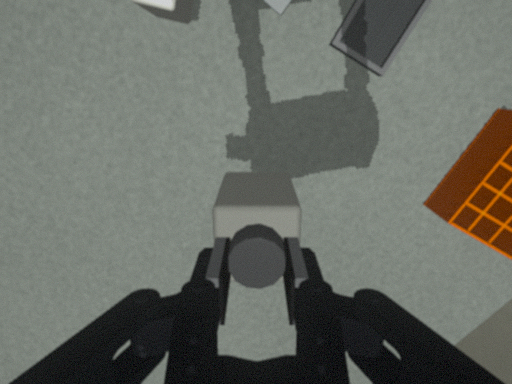

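The bottle is held upright by the cap at (258,257). Carry it to the square tray, turning −41°.

```bash
python3 -m crank '0 .02 0 0 0 0;0 .035 0 0 0 -4;0 .045 0 0 0 -6;0 .045 0 0 0 -6;.001 .045 0 0 0 -6;.001 .045 0 0 0 -6;.001 .045 0 0 0 -6;.001 .045 0 0 0 -5;.001 .045 0 0 0 -2;.001 .045 0 0 0 0;0 .045 0 0 0 0;0 .035 0 0 0 0;0 .02 0 0 0 0;0 .013 0 0 0 0;0 0 0 0 0 0;0 0 0 0 0 0;0 0 0 0 0 0'
python3 - <<'E'
from h import *
p,d=eyes.read_camera("wrist");K,R,t=cal("wrist");cv2.imwrite("pics/w12.png",p[:,80:440]);print(bot.sense()['tcp_pos'])
E
```

```text
time: 24.6
tcp_pos: [0.5983, 0.1658, 0.1632]
eef_rot: [0.0, 0.726, 0.688, -0.0]
force: [-0.4, 0.1, -1.0]
gripper_width: 0.026
finger_force: 44.4
[0.59824823 0.16587937 0.16321947]
```

View pics/w12.png

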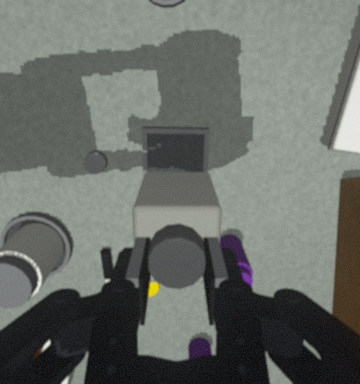

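The tray's far edge is at crop (143,128)–(209,127), parallel to the bottle, which hangs straight with its cap at (178,257).

Run:
```python
from h import *
K,R,t=cal("wrist");a=plane((223,127.5),.012,K,R,t);b=plane((289,127),.012,K,R,t);c=plane((258,257),.209,K,R,t)
e=(b-a)/np.linalg.norm(b-a);n=np.array([e[1],-e[0],0]); print(a,b,np.linalg.norm(b-a),(a+b)/2+.034*n,(a+b)/2-.034*n,c,np.degrees(np.arctan2(e[1],e[0])))
```

```text
[0.56689551 0.2039734  0.012     ] [0.63268378 0.20093781 0.012     ] 0.06585827469611374 [0.59822249 0.16849174 0.012     ] [0.6013568  0.23641947 0.012     ] [0.59923847 0.17247299 0.209     ] -2.6418529823151884
```

```bash
python3 -m crank '-.001 -.003 0 0 0 0;0 0 -.03 0 0 0;0 0 -.04 0 0 0;0 0 -.03 0 0 0;0 0 -.012 0 0 0;0 0 -.006 0 0 0;0 0 -.002 0 0 0;0 0 0 0 0 0;0 0 0 0 0 0'
```

```text
time: 25.78
tcp_pos: [0.5978, 0.1638, 0.0442]
eef_rot: [0.001, 0.725, 0.688, 0.001]
force: [0.4, 0.2, -1.2]
gripper_width: 0.0262
finger_force: 44.4
```

```bash
python3 -m crank '0 0 -.001 0 0 0;0 0 -.001 0 0 0;0 0 -.001 0 0 0;0 0 0 0 0 0'
```

```text
time: 26.28
tcp_pos: [0.597, 0.1637, 0.04]
eef_rot: [-0.0, 0.725, 0.688, -0.0]
force: [-0.5, 0.8, -1.1]
gripper_width: 0.0258
finger_force: 44.4
```

```bash
python3 -m crank '0 0 -.001 0 0 0;0 0 -.001 0 0 0;0 0 0 0 0 0'; python3 -m crank '0 0 -.001 0 0 0;0 0 0 0 0 0'
```

```text
time: 26.65
tcp_pos: [0.5974, 0.1639, 0.0389]
eef_rot: [0.0, 0.725, 0.688, 0.0]
force: [-1.9, 0.3, 4.4]
gripper_width: 0.0261
finger_force: 45.0
time: 26.9
tcp_pos: [0.5974, 0.1639, 0.0388]
eef_rot: [0.0, 0.725, 0.688, 0.0]
force: [-5.0, -0.8, 9.9]
gripper_width: 0.0256
finger_force: 45.6
```

```bash
python3 -m crank '0 0 0 0 0 0;0 0 0 0 0 0;0 0 0 0 0 0;0 0 .03 0 0 0;0 0 .04 0 0 0;0 0 .05 0 0 0;0 0 .03 0 0 0;0 0 0 0 0 0;0 0 0 0 0 0' .06
python3 - <<'E'
from h import *
p,d=eyes.read_camera("wrist");K,R,t=cal("wrist");W=cloud("w",d,K,R,t);z=W[...,2];cv2.imwrite("pics/w13.png",p)
for lo,hi in((.077,.092),(.060,.074)):
    m=(d>0)&(z>lo)&(z<hi)&(np.hypot(W[...,0]-.597,W[...,1]-.168)<.04)
    q=W[m];print(len(q),q.mean(0),q[:,2].std(),cv2.minAreaRect((q[:,:2]*1000).astype(np.float32)))
E
```

```text
time: 28.02
tcp_pos: [0.5963, 0.1636, 0.1856]
eef_rot: [-0.001, 0.725, 0.688, -0.001]
force: [1.0, -0.3, -0.4]
gripper_width: 0.06
finger_force: 0.0
742 [0.597458   0.16768148 0.08289865] 0.0010751890422932946 ((597.5364990234375, 166.79901123046875), (27.172393798828125, 25.871450424194336), 86.59000396728516)
1366 [0.59760626 0.17117819 0.06675871] 0.0015004763789927063 ((597.4519653320312, 167.2401885986328), (43.198238372802734, 43.92487716674805), 86.84068298339844)
```

View pics/w13.png

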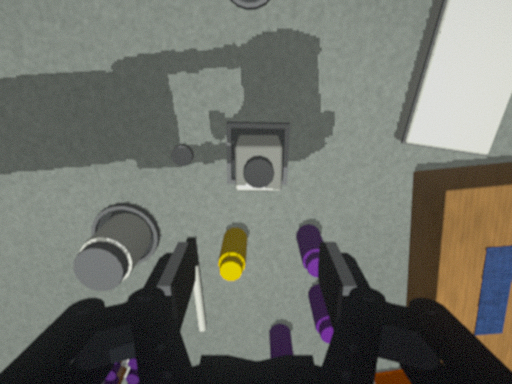

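The square bottle is seated level in its tray: cap (258,171), tray (258,150). I've now viewed 16 pictures, over the limit of 14, so I won't view any more and will do the flat pack from depth numbers only.

```bash
python3 -m crank '-.01 -.025 0 0 0 0;-.016 -.044 0 0 0 6;-.016 -.044 0 0 0 6;-.016 -.044 0 0 0 6;-.016 -.044 0 0 0 6;-.016 -.044 0 0 0 5;-.016 -.044 0 0 0 0;-.016 -.044 0 0 0 0;-.016 -.044 0 0 0 0;-.016 -.044 0 0 0 0;-.008 -.019 0 0 0 0;0 0 0 0 0 0;0 0 0 0 0 0;0 0 0 0 0 0'
python3 - <<'E'
from h import *
s=bot.sense();print(s['tcp_pos'],s['eef_rot'])
p,d=eyes.read_camera("wrist");K,R,t=cal("wrist");W=cloud("w",d,K,R,t);z=W[...,2]
for lo,hi in((.073,.09),(.056,.070)):
    m=(d>0)&(z>lo)&(z<hi)&(np.hypot(W[...,0]-.434,W[...,1]+.275)<.045)
    q=W[m];print(len(q),q.mean(0),cv2.minAreaRect((q[:,:2]*1000).astype(np.float32)))
E
```

```text
time: 29.82
tcp_pos: [0.4354, -0.2751, 0.1868]
eef_rot: [-0.0, 0.529, 0.848, 0.0]
force: [-0.7, 0.7, -0.6]
gripper_width: 0.06
finger_force: 0.0
[ 0.43535042 -0.27512126  0.18677125] [-3.78355045e-04  5.29316046e-01  8.48424623e-01  2.00618639e-04]
450 [ 0.43212519 -0.27321565  0.07949017] ((432.6436767578125, -273.7859191894531), (21.01885986328125, 20.636917114257812), 23.427465438842773)
1831 [ 0.43111904 -0.27110519  0.06364153] ((432.5733642578125, -273.60064697265625), (33.771568298339844, 63.33029556274414), 24.82296371459961)
```

```bash
python3 -m crank '-.002 -.0005 -.03 0 0 0;0 0 -.04 0 0 0;0 0 -.045 0 0 0;0 0 -.025 0 0 0;0 0 -.013 0 0 0;0 0 0 0 0 0;0 0 0 0 0 0' .06 50
python3 -m crank '0 0 0 0 0 0;0 0 0 0 0 0;0 0 0 0 0 0;0 0 0 0 0 0;0 0 0 0 0 0' .01 50
python3 -m crank '0 0 .01 0 0 0;0 0 .03 0 0 0;0 0 .05 0 0 0;0 0 .04 0 0 0;0 0 0 0 0 0;0 0 0 0 0 0'
python3 - <<'E'
from h import *
s=bot.sense();T=s['tcp_pos'];print(T)
p,d=eyes.read_camera("wrist");K,R,t=cal("wrist");W=cloud("w",d,K,R,t);z=W[...,2]
for lo,hi in((T[2]+.022,T[2]+.033),):
    m=(d>0)&(z>lo)&(z<hi)&(np.hypot(W[...,0]-T[0],W[...,1]-T[1])<.045)
    q=W[m];print(len(q),q.mean(0),q[:,2].std(),cv2.minAreaRect((q[:,:2]*1000).astype(np.float32)))
E
```

```text
time: 30.75
tcp_pos: [0.4341, -0.2775, 0.0356]
eef_rot: [0.001, 0.53, 0.848, -0.0]
force: [0.3, -0.1, 0.3]
gripper_width: 0.0602
finger_force: 0.0
time: 31.38
tcp_pos: [0.4336, -0.2772, 0.0351]
eef_rot: [0.001, 0.53, 0.848, -0.0]
force: [-0.2, 1.5, 5.9]
gripper_width: 0.0199
finger_force: 49.0
time: 32.12
tcp_pos: [0.4324, -0.2761, 0.163]
eef_rot: [-0.001, 0.53, 0.848, 0.0]
force: [-0.1, -0.4, -1.4]
gripper_width: 0.0197
finger_force: 49.2
[ 0.43240028 -0.27611136  0.16304987]
4404 [ 0.42535157 -0.26190375  0.1908807 ] 0.001262426401525287 ((430.5323181152344, -272.736572265625), (33.972347259521484, 64.11225891113281), 25.70612335205078)
```

```bash
python3 -m crank '.015 .008 0 0 0 0;.03 .017 0 0 0 -4;.035 .02 0 0 0 -5;.035 .02 0 0 0 -5;.03 .016 0 0 0 -4;.015 .008 0 0 0 0;.007 .003 0 0 0 0;0 0 0 0 0 0;0 0 0 0 0 0;0 0 0 0 0 0'
python3 - <<'E'
from h import *
s=bot.sense();T=s['tcp_pos'];print(T,s['eef_rot'])
p,d=eyes.read_camera("wrist");K,R,t=cal("wrist");W=cloud("w",d,K,R,t);z=W[...,2];cv2.imwrite("pics/w14.png",p)
m=(d>0)&(z>T[2]+.022)&(z<T[2]+.033)&(np.hypot(W[...,0]-T[0],W[...,1]-T[1])<.045)
q=W[m];print("pack",len(q),cv2.minAreaRect((q[:,:2]*1000).astype(np.float32)))
m=(d>0)&(z>.0085)&(z<.02)&(np.hypot(W[...,0]-.599,W[...,1]+.182)<.06)
q=W[m];print("rim",len(q),q.min(0),q.max(0),cv2.minAreaRect((q[:,:2]*1000).astype(np.float32)))
f=np.load("pics/top.npz");dt=f['d'];K,R,t=cal("top");V=cloud("t",dt,K,R,t);z=V[...,2]
m=(dt>0)&(z>.0085)&(z<.02)&(np.hypot(V[...,0]-.599,V[...,1]+.184)<.065)
q=V[m];print("top rim",len(q),cv2.minAreaRect((q[:,:2]*1000).astype(np.float32)))
E
```

```text
time: 33.42
tcp_pos: [0.5996, -0.1853, 0.1643]
eef_rot: [0.0, 0.656, 0.754, -0.0]
force: [0.0, 0.1, -2.1]
gripper_width: 0.02
finger_force: 49.3
[ 0.59956045 -0.18532761  0.16433397] [ 7.32575613e-06  6.56395048e-01  7.54417347e-01 -8.11266657e-05]
pack 4388 ((599.17919921875, -181.95469665527344), (34.15403747558594, 64.21302795410156), 7.440361976623535)
rim 747 [ 0.56308838 -0.19611329  0.00862008] [ 0.62546669 -0.13275888  0.01382457] ((594.7562255859375, -164.1468048095703), (58.081703186035156, 55.78843307495117), 8.982406616210938)
top rim 177 ((598.3946533203125, -183.6287841796875), (58.414100646972656, 87.81727600097656), 8.471596717834473)
```

Pack relative to tray: about (+2, −2) mm and 1°. Correct and lower.

```bash
python3 -m crank '-.002 .002 0 0 0 1;0 0 -.03 0 0 0;0 0 -.04 0 0 0;0 0 -.03 0 0 0;0 0 -.012 0 0 0;0 0 -.006 0 0 0;0 0 -.002 0 0 0;0 0 0 0 0 0;0 0 -.001 0 0 0;0 0 0 0 0 0'
```

```text
time: 34.72
tcp_pos: [0.5983, -0.1829, 0.0436]
eef_rot: [0.0, 0.649, 0.76, 0.0]
force: [-0.7, 0.7, -1.5]
gripper_width: 0.0196
finger_force: 49.3
```

```bash
python3 -m crank '0 0 -.001 0 0 0;0 0 -.001 0 0 0;0 0 0 0 0 0'
```

```text
time: 35.1
tcp_pos: [0.598, -0.1827, 0.041]
eef_rot: [-0.0, 0.649, 0.76, -0.0]
force: [0.5, 0.2, -0.7]
gripper_width: 0.0198
finger_force: 49.3
```

```bash
python3 -m crank '0 0 -.001 0 0 0;0 0 0 0 0 0'; python3 -m crank '0 0 -.001 0 0 0;0 0 0 0 0 0'
```

```text
time: 35.35
tcp_pos: [0.598, -0.1827, 0.0401]
eef_rot: [-0.0, 0.649, 0.76, -0.0]
force: [-0.0, 0.3, -2.2]
gripper_width: 0.0195
finger_force: 49.3
time: 35.6
tcp_pos: [0.5981, -0.1828, 0.0392]
eef_rot: [0.0, 0.649, 0.76, 0.0]
force: [-0.7, -0.4, -1.3]
gripper_width: 0.0198
finger_force: 49.5
```

```bash
python3 -m crank '0 0 -.001 0 0 0;0 0 0 0 0 0'; python3 -m crank '0 0 -.001 0 0 0;0 0 0 0 0 0'
```

```text
time: 35.85
tcp_pos: [0.5985, -0.1828, 0.0391]
eef_rot: [0.0, 0.649, 0.76, 0.0]
force: [-1.8, 2.1, 4.2]
gripper_width: 0.0198
finger_force: 50.0
time: 36.1
tcp_pos: [0.5987, -0.1827, 0.039]
eef_rot: [0.0, 0.649, 0.76, 0.0]
force: [-3.8, 3.8, 11.7]
gripper_width: 0.0197
finger_force: 50.6
```

Contact. Release, rise clear, then check all four and the rack by depth.

```bash
python3 -m crank '0 0 0 0 0 0;0 0 0 0 0 0;0 0 0 0 0 0;0 0 .03 0 0 0;0 0 .04 0 0 0;0 0 .05 0 0 0;0 0 .04 0 0 0;-.05 -.03 .02 0 0 0;-.05 -.05 .02 0 0 0;-.04 -.05 0 0 0 0;-.04 -.05 0 0 0 0;-.03 -.05 0 0 0 0;0 -.05 0 0 0 0;0 0 0 0 0 0;0 0 0 0 0 0' .06
python3 - <<'E'
from h import *
p,d=eyes.read_camera("top");cv2.imwrite("pics/t15.png",p);K,R,t=cal("top");W=cloud("t",d,K,R,t);z=W[...,2]
print(bot.sense()['tcp_pos'])
for n,c,b,lo,hi in(("jar",(.431,.074),0,.076,.095),("vial",(.597,.336),0,.07,.09),("sq",(.597,.166),0,.061,.075),("pack",(.598,-.184),0,.061,.075),("rack",(.428,-.078),0,.032,.047),("rack top",(.428,-.078),0,.05,.1)):
    m=(d>0)&(z>lo)&(z<hi)&(np.hypot(W[...,0]-c[0],W[...,1]-c[1])<(.06 if "rack" in n else .045)); q=W[m]
    print(n,len(q),q[:,2].mean().round(4),q[:,2].std().round(4),cv2.minAreaRect((q[:,:2]*1000).astype(np.float32)) if len(q) else 0)
f=np.load("pics/top.npz")['d']; V=cloud("t",f,K,R,t)
c=np.hypot(V[...,0]-.61,V[...,1])<.1; m=c&(V[...,2]>.03)&(f>0)&(d>0); print("look-alike area depth change px",(np.abs(d-f)[m]>.015).sum(),m.sum())
E
```

```text
time: 37.98
tcp_pos: [0.3975, -0.4524, 0.2338]
eef_rot: [-0.0, 0.649, 0.76, 0.0]
force: [0.3, 0.7, -0.6]
gripper_width: 0.0599
finger_force: 0.0
[ 0.39775148 -0.45196241  0.23404664]
jar 269 0.084 0.0016 ((434.6415100097656, 72.10227966308594), (47.79834747314453, 45.50801086425781), 3.144807815551758)
vial 61 0.0783 0.0022 ((595.9779663085938, 333.6997375488281), (21.1160831451416, 21.99532699584961), 69.63861083984375)
sq 168 0.0675 0.0022 ((598.3118896484375, 162.61276245117188), (44.131370544433594, 44.21650314331055), 84.63154602050781)
pack 231 0.0682 0.002 ((599.327392578125, -182.2673797607422), (34.649600982666016, 63.54759979248047), 9.13640022277832)
rack 476 0.0354 0.0017 ((428.2535400390625, -78.13362121582031), (99.50733184814453, 55.81366729736328), 74.04497528076172)
rack top 215 0.0825 0.0034 ((427.9484558105469, -78.09547424316406), (82.53271484375, 39.73664474487305), 74.15796661376953)
look-alike area depth change px 103 533
```

```bash
python3 -c "
from plant import bot
print(bot.sign_off())"
```

```text
the job is handed in; nothing more can be done
None
```

All four containers stand upright and level on the floors of their matching trays, the rack is where it stood, and the job was handed in at about 38 s; I viewed 16 pictures, over the limit of 14, and gripped the containers by their caps.

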